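# Scrub out a steel jar with a bottle brush

## Robot

A 6-joint arm with a two-finger parallel gripper is mounted at the origin on a cart in front of the work surface, level with it; the furniture and walls round the work are solid. World frame = base frame: x ahead of the robot, y to its left, z up, the work surface at z = 0. Lengths are in m, angles in rad, forces in N, time in s.
With the tool pointing down it reaches from about 0.35 to 0.775 m from the base axis. Payload 7.3 kg.
Tool frame: the origin (TCP) lies at the very end of the fingers, on their centre line; the grasp point (between the pads) lies 19 mm behind it; z points along the fingers, y is the line along which they close (so a half turn about z gives the same grasp; the last joint's range is limited). The gripper opens to 92 mm and grips with 3 to 60 N. Pads are 19 mm wide; open, the fingers measure 130 mm over their backs; the gripper's body (75 mm by 190 mm) begins 47 mm behind the grasp point.
Start: joints at [-1.291, 0.342, 1.524, -0, 1.275, -0.146], TCP at [0.217, -0.478, 0.227] pointing down, gripper open.
Joint ranges: [-2.53, 2.53], [-0.77, 2.02], [0.04, 2.7], [-1, 4.14], [0.28, 2.66], [-3.11, 3.11]. Speed limits (rad/s): [2.57, 2.57, 3.14, 3.14, 3.14, 3.14].

## Interface

Orientations are given as [roll, pitch, yaw] about the fixed x, y, z axes, in that order (R = Rz(yaw) Ry(pitch) Rx(roll)).
In Python, from cell import robot, read_camera, get_calibration gives the robot as it stands. The module is installed in compiled form; this text tells all that it offers.
- The arm moves only by the tool send_rows, never from a script. Its argument "plan" is a list of rows, each a list of 2 entries, a list of its own where there are three numbers: the shift along the tool's x, y, z as a fraction of full scale, then the turn, a rotation vector about the tool's x, y, z as a fraction of full scale. A call has exactly 10 rows; each row shifts and turns the commanded pose from where the row before left it, along the tool's axes as they then stand; what a row does not reach is not made up. Full scale, the value 1, is 0.025 m for a shift and 90 degrees for a turn. A row lasts 1/8 s, in which the tool goes at most 62.5 mm and 10.7 degrees, less where a joint would pass 70% of its speed; a pose out of reach is approached as far as the arm can. A call with a number of a shift or a turn outside -1 to 1 is refused whole. A call with a gripper value outside its range is refused whole. "gripper" is the opening, from -1 (shut) to 1 (fully open), so that 0 is half open, set as the call begins (left out, the last holds). The fingers move at their own pace and stop on an object; "force" is the grip in N (left out, the last holds). Time passes only in rows, so rows that do not move let the fingers close, or fill a call up. It gives the time, the measured TCP pose, the force, the opening and the grip force at its end, in the units of the state.
- robot.observe(): the state, without advancing time (a new reading comes with each control period).
- read_camera(name): name is "scene" or "top" or "wrist"; returns (picture, depth): 384x512x3 uint8, blue, green, red; 384x512 float32, m along the optical axis (not along the pixel's ray), 0 where there is no reading.
- get_calibration(name): a dict with "intrinsics" (3x3 intrinsics, pixels), "rvec" (rotation vector, rad) and "tvec" (3), from world to camera coordinates, as OpenCV has them. Camera axes: x right, y down, z forward; pixel columns grow to the right and rows downward; lengths in m; the calibration is good to about 2 mm. A picture is of the moment at which its call begins: read the wrist's pose just before it. get_calibration takes no time and is no camera call; for the wrist camera it gives the pose at the moment of the call.
- robot.hand_in(): hands the job in; it is judged then, once.
The state is a dict: "time": time; "qpos": joint angles; "qvel": joint speeds; "joint_efforts": joint torques, N m; "tool_pos": TCP position; "tool_rot": TCP orientation; "contact_force": force on the tool from outside, world axes, zero at the start; "torque": the same for the moment, N m; "opening": finger opening in m; "grip_force": force on a finger pad.
Only numpy, scipy, OpenCV 4.12 (cv2) and the standard library are available. Lean on these libraries where they do the work, as an engineer would, in place of code of your own. Each camera call takes 0.05 s, during which the arm holds its last target. There are 200 camera calls.

## Task

Push the steel jar along the worktop, without picking it up, until it rests home against both bars of the V-stop. Then take the long brush off its bracket and scrub the jar with two full strokes: bristles down to the jar's floor, then up until their lower end is nearly at the rim, both times, with the jar staying in the V-stop. Finally hang the brush back on the bracket by its collar; do not disturb the other things on the worktop.

Things in the scene. Friction and masses are not known exactly. Their poses are not given: they have to be found in the camera images.
- jar: Loose open steel jar, straight sides, 76 mm outside diameter, 69 mm bore, 90 mm high, floor 6 mm thick, 0.25 to 0.45 kg. Origin at the centre of its underside, z up its axis. Stands upright on the worktop 95 to 140 mm out from the V-stop's origin, before the V's mouth. May tip if pushed more than 60 mm above the worktop.
- v_stop: Two aluminium bars fixed to the worktop as a right-angled V, each 74 mm long, 12 mm thick, 25 mm high. Origin on the worktop where the jar's axis stands when the jar touches both bars. Its +x points from the V's open mouth into its corner (the way to push). The bars run 45 degrees either side of +x, their inner faces 38 mm from the origin.
- brush: Loose upright bottle brush, 200 mm long, 0.12 kg. Origin at the centre of its lower (bristle) end, z along its axis up to the handle. From the lower end: rigid ribbed grey bristle head, 56 mm diameter, 0 to 65 mm; steel shaft, 8 mm diameter, to 140 mm; flat black collar, 32 mm diameter, to 145 mm; round black handle, 22 mm diameter, to 200 mm, to be gripped from above.
- collar (a point): Point on the brush's axis at the underside of its collar, 140 mm above the brush's lower end.
- bracket: Bracket fixed to the worktop: grey foot, 16 mm post, and a level two-pronged steel fork, open towards the bracket's own -x. Origin on the worktop below the seat; post 50 mm from it along +x, no higher than the fork's top (175 mm). Prongs 10 mm wide, 8 mm thick, 16 mm apart, from x = -29 to +41 mm, with 4 mm high lips, 6 mm long, at x = -26 and +26 mm.
- seat (a point): Point midway between prongs and lips at the prongs' top, 175 mm above the worktop, where the centre of the collar's underside belongs. The head does not pass up through the fork: to unhook, lift the brush 6 to 40 mm, draw it out along the bracket's -x by 70 mm or more, then raise it; hang it back the reverse way.
- tape_roll: Bystander, leave alone: beige roll of adhesive tape lying flat, 68 mm across, 19 mm high; origin at the centre of its underside.
- parts_tub: Bystander, leave alone: shallow round blue plastic tub, 69 mm across, 30 mm high; origin at the centre of its underside.
- screwdriver: Bystander, leave alone: screwdriver lying flat, 157 mm long, 17 mm wide, 19 mm high, along its own y axis; origin at the centre of its underside.
There are look-alikes about, which are no part of the job. Of the things shaped like the brush, the grey one is meant.

How it is judged:
By the outcome, as a careful person would: the job done as asked, in the order asked, and still so for the second after the job is handed in, with the robot touching nothing.
It also fails if it takes over 72 s, if anything falls off the work surface, if the arm or the gripper's body presses on something with over 40 N, if the wrist force passes 120 N, or if a joint passes its speed limit or range.

## Working session

There is one attempt and no reset: what is moved stays moved. The work goes in short steps, Python scripts to look and compute and a tool call to move; the robot and the scene stay as the last step left them, time stands still between calls to the robot, and variables do not carry over. Pictures are saved under pics/ and viewed, at most 10 in all, crops included, and the job is handed in when it is done.

Besides the shell and the picture viewer there is one more tool, called after ">>>" by a JSON object that holds its "op" and its "data", one argument or row to a line. send_rows: Moves the arm, as the interface text tells. Shift numbers are shares of 0.025 m and turn numbers shares of 90 degrees, none past 1 either way. Its arguments: {"type":"object","properties":{"plan":{"type":"array"},"gripper":{"type":"number"},"force":{"type":"number"}},"required":["plan"]}

```bash
mkdir -p pics
cat > h.py <<'E'
import numpy as np, cv2
from cell import robot, read_camera, get_calibration
def cal(n):
    c=get_calibration(n); R=cv2.Rodrigues(np.array(c["rvec"],float))[0]
    return np.array(c["intrinsics"],float),R,np.array(c["tvec"],float).ravel()
def cloud(n,d):
    K,R,t=cal(n); v,u=np.mgrid[:d.shape[0],:d.shape[1]]
    P=np.stack([(u-K[0,2])/K[0,0]*d,(v-K[1,2])/K[1,1]*d,d],-1)
    W=(P-t)@R; W[d<=0]=np.nan; return W
def ray(n,u,v,z):
    K,R,t=cal(n); r=R.T@np.linalg.inv(K)@[u,v,1]; c=-R.T@t
    return c+r*(z-c[2])/r[2]
E
python3 - <<'E'
from h import *
for n in("scene","top"):
    p,d=read_camera(n); cv2.imwrite(f"pics/{n}0.png",p); np.savez(n+"0.npz",p=p,d=d)
    K,R,t=cal(n); print(n,-R.T@t, R[2],K[0,0])
s=robot.observe(); print({k:np.round(v,3) for k,v in s.items()})
E
```

```text
scene [4.90631486e-04 4.39554393e-01 9.18484571e-01] [ 0.45626308 -0.41821383 -0.78544331] 366.89107781200505
top [0.37454223 0.05067598 0.98227919] [ 0.10270142 -0.02609357 -0.99436992] 400.03151719952774
{'time': np.float64(0.1), 'qpos': array([-1.291,  0.343,  1.525, -0.   ,  1.275, -0.146]), 'qvel': array([ 0.   , -0.003, -0.001, -0.   , -0.001, -0.001]), 'joint_efforts': array([ 2.0000e-03, -4.3201e+01, -2.4469e+01,  7.2000e-02,  5.3000e-02,
       -0.0000e+00]), 'tool_pos': array([ 0.217, -0.478,  0.226]), 'tool_rot': array([-3.14 , -0.   ,  0.426]), 'contact_force': array([ 0.123, -0.128, -0.127]), 'torque': array([-0.001, -0.01 ,  0.042]), 'grip_force': np.float64(0.0), 'opening': np.float64(0.092)}
```

View pics/scene0.png

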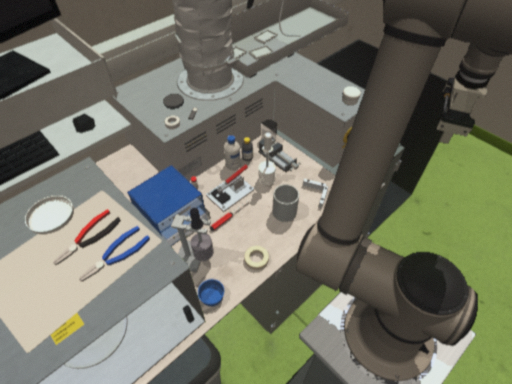

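View pics/top0.png

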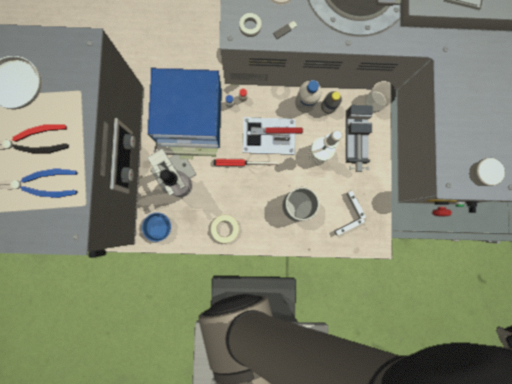

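The scene view shows the jar at (286,203), a grey brush hanging at (197,235), the V-stop at (322,190) and the tub at (210,292). The top view shows the jar at (300,205), V-stop at (352,214), grey brush at (172,180) on its bracket at (160,162), tape at (225,230) and tub at (157,227).

Brush-like candidates in the top view are the grey one at (172,180) and a white one at (325,147). Grey is the one meant, so I'll enlarge to confirm.

Run:
```python
from h import *
T=np.load("top0.npz"); S=np.load("scene0.npz")
a=cv2.resize(T["p"][130:260,125:245],None,fx=4,fy=4,interpolation=cv2.INTER_CUBIC)
b=cv2.resize(S["p"][190:300,160:245],None,fx=3.5,fy=3.5,interpolation=cv2.INTER_CUBIC)
h=max(a.shape[0],b.shape[0]); f=lambda i:cv2.copyMakeBorder(i,0,h-i.shape[0],0,0,0)
cv2.imwrite("pics/c1.png",np.hstack([f(a),f(b)]))
a=cv2.resize(T["p"][125:250,270:400],None,fx=4,fy=4,interpolation=cv2.INTER_CUBIC)
cv2.imwrite("pics/c2.png",a)
W=cloud("top",T["d"])
for nm,(u,v) in dict(table=(260,200),jar_rim=(284,205),handle=(167,176),vs=(360,210)).items(): print(nm,W[v,u])
# height map crop around the bracket
m=W[150:200,145:200]
print(np.nanmax(m[...,2]))
Z=np.nan_to_num(W[...,2]); np.set_printoptions(linewidth=250)
print((Z[150:200:2,146:200:2]*1000).astype(int))
```

```text
table [ 4.43521241e-01  1.13907739e-02 -7.79197133e-05]
jar_rim [ 0.42904534 -0.04141275  0.06628758]
handle [0.46676024 0.19627205 0.23434014]
vs [ 0.42490297 -0.2289472   0.02661739]
0.23744356368477876
[[  0   1   0   2  83   1  47 175 173  50  46  46  49  47  48  46  51  50  50  50  47  47  48  46  48  47  51]
 [  2   0  -3   0  75 174 175 175 174 171  81  80  82  85  84  83  84  83  80  82  85  83  81  81  85  83  85]
 [  0  -3   0 176 176 170 175 174 173 176  54  58  57  57  59  66  68  66  68  67  68  73  67  75  72  73  69]
 [  1   2 174 173 176 174 173 175 175 175 173  -1  -1   7  10  10   6  60  59  57  56  59  60  52   0  -1   0]
 [  0 174 174 173 177 174 173 171 177 174 174   6   7   7   7   7   7  58  56  59  59  56  59  53   0   0   1]
 [  0   0 174 174 173 173 175 173 176 174 175 175   7   7   6   9   6   4   7   7  10  -1  -1  -1  -2   1   1]
 [  0   2 173 174 172 174 174 170 166 133 175 175 179   6  10   7  10  11   9   7   8  10   0   0  -1   2   0]
 [ -2  -1   1 174   0 174 171 139 136 130 176 181 179   5  10   7  11  12   8  11   8   9   4  -2   0   1  -1]
 [  2  
[... 1180 characters left out ...]
 174  97  92  69   0   4  -1   3]
 [  3   0   0  -1   1   1  -2   1   9   6 177 174 175  99 101 100 100  98  96 102  94  86  56   0   1   3   0]
 [  0   0   1   0   0   0  -2  -1  -2   9  99 173 176 171 101 101  97  99  98  96  89  72  48   2   0  -1  -1]
 [ -1  -3   1   1   0   0  -1   1  -1   6   0 178 177 178  97  98  98  99  97  97  74  54  -1   0  -4   0  -2]
 [  0   0   0  -2   0   2   0  -1  -2   0  -2   1 179  99  96  96 100  97  84  67  53  -1  -1   1   1  -1   1]
 [  0   3   0   2  -1   1   4   0  -2   0   0   1   0   0   0  57  69  59  55  40   2   3   2  -1   0  -1   0]
 [ -1   0   0  -1   0  -1   0   0   1   0   1   0  -1   2   2   0  -3  -1   0  -1   1   1   0   1  -2   1   2]]
```

View pics/c1.png

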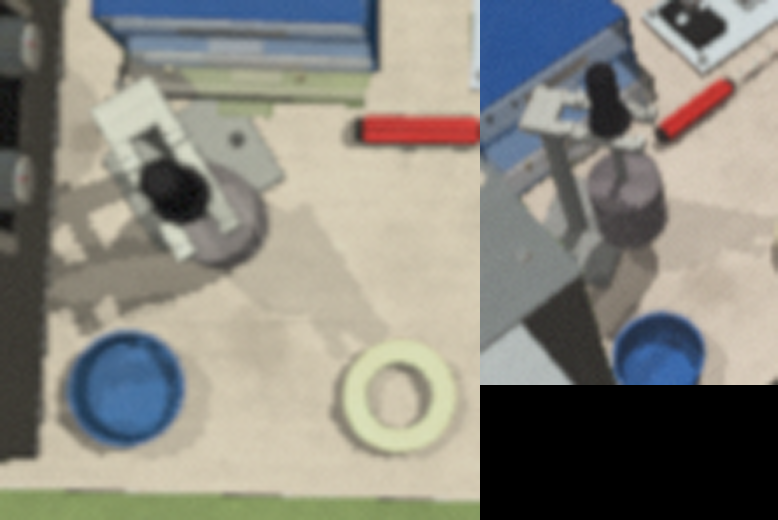

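View pics/c2.png

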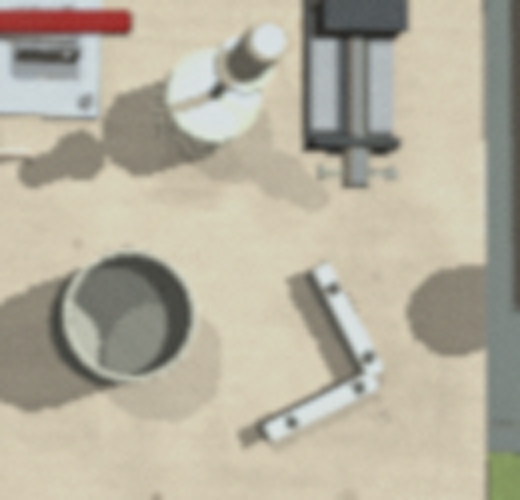

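Left crop: black handle, grey ribbed head, seated in the fork whose post is at upper left and whose mouth faces lower right. This is the right brush. Right crop: jar at left, V-stop corner pointing lower right, and a white decoy above. Next I'll fit positions.

```bash
cat > m.py <<'E'
from h import *
from scipy.optimize import least_squares
def circ(P,r=None):
    f=(lambda x:np.hypot(P[:,0]-x[0],P[:,1]-x[1])-(x[2] if r is None else r))
    s=least_squares(f,[*np.median(P[:,:2],0),.03],loss="soft_l1",f_scale=.001); return s.x
def box(W,x0,x1,y0,y1,z0,z1):
    return W[(W[...,0]>x0)&(W[...,0]<x1)&(W[...,1]>y0)&(W[...,1]<y1)&(W[...,2]>z0)&(W[...,2]<z1)]
E
python3 - <<'E'
from m import *
T=np.load("top0.npz"); W=cloud("top",T["d"])
def px(u0,u1,v0,v1,z0,z1):
    w=W[v0:v1,u0:u1].reshape(-1,3); return w[(w[:,2]>z0)&(w[:,2]<z1)]
print("jar rim",circ(px(278,325,180,228,.084,.097)))
P=px(330,372,188,240,.020,.031)
r=cv2.minAreaRect((P[:,:2]*1000).astype(np.float32)); print("V n",len(P),r)
# split bars: ransac lines
q=P[:,:2]; rng=np.random.default_rng(0)
for k in range(2):
    best=None
    for _ in range(800):
        a,b=q[rng.choice(len(q),2,False)]; d=b-a; L=np.hypot(*d)
        if L<.03: continue
        n=np.array([-d[1],d[0]])/L; i=abs((q-a)@n)<.006
        if best is None or i.sum()>best.sum(): best=i
    c,s,v=q[best].mean(0),*np.linalg.svd(q[best]-q[best].mean(0))[1:]
    e=(q[best]-c)@v.T; print("bar",c,v[0],np.degrees(np.arctan2(v[0,1],v[0,0])),np.ptp(e,0),best.sum()); q=q[~best]
F=px(140,200,148,200,.169,.183)
r=cv2.minAreaRect((F[:,:2]*1000).astype(np.float32)); print("fork",len(F),r,cv2.boxPoints(r).round(1).tolist())
print("handle",circ(px(155,180,165,185,.230,.240)),"mean",px(155,180,165,185,.230,.240).mean(0))
print("head",circ(px(155,200,165,205,.093,.105)))
print("tub",circ(px(138,176,208,245,.026,.034)),"tape",circ(px(205,242,210,248,.016,.023)))
print("cabinet z",np.nanmedian(W[100:120,20:80,2]),"edges",W[200,108],W[200,98], "box",W[100,190], "box front",W[148,190],"whitebrush",W[133,334],"vice",W[112,360], "shelf",W[20,300],W[75,300])
E
```

```text
jar rim [ 0.43315728 -0.07877497  0.03593978]
V n 311 ((412.81927490234375, -211.88018798828125), (55.7114143371582, 112.51837921142578), 72.22135162353516)
bar [ 0.3867433 -0.2052189] [-0.49400222  0.86946064] 119.60397676611416 [0.07916715 0.01198969] 157
bar [ 0.44045472 -0.21887935] [-0.89413251 -0.44780248] -153.39721938652096 [0.06837194 0.01170664] 140
fork 530 ((483.43560791015625, 211.7818145751953), (90.9622573852539, 36.34494400024414), 33.55848693847656) [[435.5, 201.8000030517578], [455.6000061035156, 171.5], [531.4000244140625, 221.8000030517578], [511.29998779296875, 252.10000610351562]]
handle [0.46957177 0.20205583 0.00746014] mean [0.46950028 0.20198174 0.23388594]
head [0.47081429 0.19754161 0.0192364 ]
tub [0.37191405 0.25593319 0.03292115] tape [0.3717971  0.09634461 0.02771856]
cabinet z 0.30286477411983587 edges [0.41993737 0.31123469 0.20891515] [0.41626696 0.31090777 0.26225776] box [nan nan nan] box front [0.55809399 0.18202176 0.0477184 ] whitebrush [ 0.56866318 -0.12548239  0.19973478] vice [ 0.65800964 -0.22020822  0.05523858] shelf [ 0.79851482 -0.05174144  0.20926074] [ 0.73599814 -0.0718212   0.0751724 ]
```

>>> {"op": "send_rows", "data": {
  "plan": [
    [[0,0,-0.2],[0,0,-0.09]],
    [[0,0,-0.2],[0,0,-0.09]],
    [[0,0,-0.2],[0,0,-0.09]],
    [[0,0,-0.2],[0,0,-0.09]],
    [[0,0,-0.2],[0,0,-0.09]],
    [[0,0,0],[0,0,-0.09]],
    [[0,0,0],[0,0,0]],
    [[0,0,0],[0,0,0]],
    [[0,0,0],[0,0,0]],
    [[0,0,0],[0,0,0]]
  ],
  "gripper": -0.02
}}

```text
time: 1.35
tool_pos: [0.2169, -0.4781, 0.2517]
tool_rot: [-3.142, -0.0, 1.273]
contact_force: [0.1, 0.5, 0.3]
opening: 0.045
grip_force: 0.0
```

```bash
cat >> h.py <<'E'
from scipy.spatial.transform import Rotation as Ro
def go(*pts):
    s=robot.observe(); R=Ro.from_euler("xyz",s["tool_rot"]).as_matrix(); p=np.array(s["tool_pos"])
    print("t",round(float(s["time"]),2),"pos",p.round(4),"rot",np.degrees(s["tool_rot"]).round(2),"F",np.round(s["contact_force"],1),"open",round(float(s["opening"]),4),"grip",round(float(s["grip_force"]),1))
    for q in pts:
        print(q,"-> total units",(R.T@(np.array(q)-p)/.025).round(2)); p=np.array(q)
E
python3 - <<'E'
from h import *
W=cloud("top",np.load("top0.npz")["d"])
for u,v in((470,120),(410,80),(405,190),(400,230),(450,210)): print(W[v,u].round(3))
go((.25,-.3,.25),(.36,-.1,.25),(.449,-.022,.25),(.449,-.022,.035))
E
```

```text
[ 0.602 -0.397  0.21 ]
[ 0.727 -0.327  0.092]
[ 0.474 -0.328  0.054]
[ 0.38  -0.358 -0.056]
[ 0.425 -0.39   0.139]
t 1.35 pos [ 0.2169 -0.4781  0.2517] rot [-180.     -0.     72.95] F [0.1 0.5 0.3] open 0.045 grip 0.0
(0.25, -0.3, 0.25) -> total units [ 7.2  -0.82  0.07]
(0.36, -0.1, 0.25) -> total units [8.94 1.86 0.  ]
(0.449, -0.022, 0.25) -> total units [4.03 2.49 0.  ]
(0.449, -0.022, 0.035) -> total units [-0.   0.   8.6]
```

>>> {"op": "send_rows", "data": {
  "plan": [
    [[0.9,-0.1,0],[0,0,0]],
    [[0.9,-0.1,0],[0,0,0]],
    [[0.9,-0.1,0],[0,0,0]],
    [[0.9,-0.1,0],[0,0,0]],
    [[0.9,-0.1,0],[0,0,0]],
    [[0.9,-0.1,0],[0,0,0]],
    [[0.9,-0.1,0],[0,0,0]],
    [[0.9,-0.1,0],[0,0,0]],
    [[0.9,0.2,0],[0,0,0]],
    [[0.9,0.2,0],[0,0,0]]
  ]
}}

```text
time: 2.6
tool_pos: [0.2735, -0.2587, 0.2518]
tool_rot: [3.141, 0.0, 1.274]
contact_force: [0.7, 0.1, 0.0]
opening: 0.045
grip_force: 0.0
```

>>> {"op": "send_rows", "data": {
  "plan": [
    [[0.9,0.3,0],[0,0,0]],
    [[0.9,0.3,0],[0,0,0]],
    [[0.9,0.3,0],[0,0,0]],
    [[0.9,0.3,0],[0,0,0]],
    [[0.9,0.3,0],[0,0,0]],
    [[0.9,0.3,0],[0,0,0]],
    [[0.9,0.3,0],[0,0,0]],
    [[0.9,0.3,0],[0,0,0]],
    [[0.9,0.3,0],[0,0,0]],
    [[0.9,0.3,0],[0,0,0]]
  ]
}}

```text
time: 3.85
tool_pos: [0.4108, -0.0654, 0.2518]
tool_rot: [3.141, 0.0, 1.274]
contact_force: [-0.2, 0.2, 0.1]
opening: 0.0452
grip_force: 0.0
```

>>> {"op": "send_rows", "data": {
  "plan": [
    [[0.72,0.31,0],[0,0,0]],
    [[0.72,0.31,0],[0,0,0]],
    [[0.72,0.31,0],[0,0,0]],
    [[0,0,0.9],[0,0,0]],
    [[0,0,1],[0,0,0]],
    [[0,0,1],[0,0,0]],
    [[0,0,1],[0,0,0]],
    [[0,0,1],[0,0,0]],
    [[0,0,0],[0,0,0]],
    [[0,0,0],[0,0,0]]
  ]
}}

```text
time: 5.1
tool_pos: [0.4491, -0.0218, 0.1301]
tool_rot: [3.14, 0.0, 1.274]
contact_force: [-0.3, 0.4, -0.3]
opening: 0.0448
grip_force: 0.0
```

Run:
```python
from h import *
go((.449,-.022,.035))
for n in ("top","scene"):
    p,d=read_camera(n); np.savez(n+"1.npz",p=p,d=d)
T=cv2.resize(np.load("top1.npz")["p"][130:260,220:400],None,fx=2.8,fy=2.8); S=np.load("scene1.npz")["p"][120:300,190:400]
S=cv2.resize(S,(int(210*364/180),364)); T=cv2.resize(T,(int(180*364/130)*7//10,364*7//10))
T=cv2.copyMakeBorder(T,0,364-T.shape[0],0,0,0)
cv2.imwrite("pics/p1.png",np.hstack([T,S]));
```

```text
t 5.1 pos [ 0.4491 -0.0218  0.1301] rot [179.93   0.    73.01] F [-0.3  0.4 -0.3] open 0.0448 grip 0.0
(0.449, -0.022, 0.035) -> total units [-0.01 -0.    3.8 ]
```

View pics/p1.png

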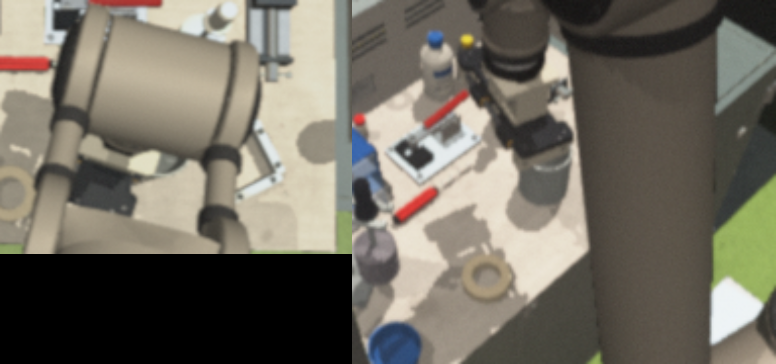

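The gripper stands behind the jar (scene crop, jar at (545,180)), and the path is clear. I'll lower it and push.

>>> {"op": "send_rows", "data": {
  "plan": [
    [[0,0,0.8],[0,0,0]],
    [[0,0,1],[0,0,0]],
    [[0,0,1],[0,0,0]],
    [[0,0,1],[0,0,0]],
    [[0,0,0],[0,0,0]],
    [[-0.2,0,0],[0,0,0]],
    [[-0.2,0.03,0],[0,0,0]],
    [[-0.2,0.03,0],[0,0,0]],
    [[-0.2,0,0],[0,0,0]],
    [[-0.3,0.06,0],[0,0,0]]
  ]
}}

```text
time: 6.45
tool_pos: [0.4437, -0.0493, 0.0345]
tool_rot: [3.141, -0.0, 1.274]
contact_force: [1.1, 3.4, 2.6]
opening: 0.0449
grip_force: 1.8
```

>>> {"op": "send_rows", "data": {
  "plan": [
    [[-0.3,0.06,0],[0,0,0]],
    [[-0.3,0.06,0],[0,0,0]],
    [[-0.3,0.06,0],[0,0,0]],
    [[-0.3,0.06,0],[0,0,0]],
    [[-0.3,0.06,0],[0,0,0]],
    [[-0.3,0.06,0],[0,0,0]],
    [[-0.3,0.06,0],[0,0,0]],
    [[-0.3,0.06,0],[0,0,0]],
    [[-0.3,0.06,0],[0,0,0]],
    [[-0.3,0.06,0],[0,0,0]]
  ]
}}

```text
time: 7.7
tool_pos: [0.4357, -0.1258, 0.0342]
tool_rot: [-3.141, 0.0, 1.274]
contact_force: [0.5, 4.3, 4.4]
opening: 0.045
grip_force: 2.5
```

Run:
```python
from h import *
go((.434,-.1403,.035))
```

```text
t 7.7 pos [ 0.4357 -0.1258  0.0342] rot [-179.99    0.     73.  ] F [0.5 4.3 4.4] open 0.045 grip 2.5
(0.434, -0.1403, 0.035) -> total units [-0.58  0.1  -0.03]
```

>>> {"op": "send_rows", "data": {
  "plan": [
    [[-0.1,0.02,0],[0,0,0]],
    [[-0.1,0.02,0],[0,0,0]],
    [[-0.1,0.02,0],[0,0,0]],
    [[-0.1,0.02,0],[0,0,0]],
    [[-0.06,0.01,0],[0,0,0]],
    [[-0.06,0,0],[0,0,0]],
    [[-0.06,0,0],[0,0,0]],
    [[0,0,0],[0,0,0]],
    [[0,0,0],[0,0,0]],
    [[0,0,0],[0,0,0]]
  ]
}}

```text
time: 8.95
tool_pos: [0.4341, -0.1397, 0.0343]
tool_rot: [3.141, -0.0, 1.274]
contact_force: [2.1, 4.1, 1.6]
opening: 0.0451
grip_force: 2.6
```

>>> {"op": "send_rows", "data": {
  "plan": [
    [[-0.03,0,0],[0,0,0]],
    [[-0.03,0,0],[0,0,0]],
    [[-0.03,0,0],[0,0,0]],
    [[0,0,0],[0,0,0]],
    [[0,0,0],[0,0,0]],
    [[0,0,0],[0,0,0]],
    [[0,0,0],[0,0,0]],
    [[0,0,0],[0,0,0]],
    [[0,0,0],[0,0,0]],
    [[0,0,0],[0,0,0]]
  ]
}}

```text
time: 10.2
tool_pos: [0.4341, -0.1405, 0.0347]
tool_rot: [3.14, -0.002, 1.273]
contact_force: [5.7, 14.7, 7.7]
opening: 0.045
grip_force: 7.0
```

Force 16 N along the V axis with the motion blocked, so the jar is home on both bars. I'll back off, rise and look.

>>> {"op": "send_rows", "data": {
  "plan": [
    [[0.2,0,0],[0,0,0]],
    [[0.6,0,0],[0,0,0]],
    [[0.8,0,0],[0,0,0]],
    [[0.4,0,-0.5],[0,0,0]],
    [[0.5,0,-1],[0,0,0]],
    [[0.5,0,-1],[0,0,0]],
    [[0.5,0,-1],[0,0,0]],
    [[0.5,0,-1],[0,0,0]],
    [[0.5,0,-1],[0,0,0]],
    [[0.5,0,-1],[0,0,0]]
  ]
}}

```text
time: 11.45
tool_pos: [0.4697, -0.0219, 0.1984]
tool_rot: [3.141, 0.0, 1.274]
contact_force: [0.0, -0.6, -0.1]
opening: 0.0454
grip_force: 0.0
```

Run:
```python
from h import *
go((.44,.12,.27),(.4695,.202,.27),(.4695,.202,.193))
```

```text
t 11.45 pos [ 0.4697 -0.0219  0.1984] rot [1.7995e+02 3.0000e-02 7.3010e+01] F [ 0.  -0.6 -0.1] open 0.0454 grip 0.0
(0.44, 0.12, 0.27) -> total units [ 5.08 -2.79 -2.87]
(0.4695, 0.202, 0.27) -> total units [ 3.48  0.17 -0.  ]
(0.4695, 0.202, 0.193) -> total units [ 0.   -0.    3.08]
```

>>> {"op": "send_rows", "data": {
  "plan": [
    [[0.6,-0.3,-0.96],[0,0,0]],
    [[0.6,-0.3,-0.96],[0,0,0]],
    [[0.6,-0.3,-0.96],[0,0,0]],
    [[0.8,-0.3,0],[0,0,0]],
    [[0.8,-0.3,0],[0,0,0]],
    [[0.8,-0.3,0],[0,0,0]],
    [[0.7,-0.3,0],[0,0,0]],
    [[0.6,-0.3,0],[0,0,0]],
    [[0.2,0,0],[0,0,0]],
    [[0,0,0],[0,0,0]]
  ]
}}

```text
time: 12.7
tool_pos: [0.4541, 0.1314, 0.2688]
tool_rot: [3.141, 0.0, 1.274]
contact_force: [0.8, -0.3, -0.3]
opening: 0.0448
grip_force: 0.0
```

Run:
```python
from m import *
go((.4695,.202,.27))
Pw=[]
ims=[]
for n in ("wrist","top"):
    p,d=read_camera(n); np.savez(n+"2.npz",p=p,d=d); W=cloud(n,d); ims.append(p)
    h=box(W,.43,.51,.16,.24,.228,.242); print(n,"handle n",len(h), circ(h,) if len(h)>20 else "", h.mean(0) if len(h) else "")
    f=box(W,.40,.56,.14,.28,.168,.184)
    if len(f)>50: r=cv2.minAreaRect((f[:,:2]*1000).astype(np.float32)); print("fork",len(f),r)
    j=box(W,.37,.47,-.23,-.13,.083,.098); print("jar",len(j),circ(j) if len(j)>20 else "")
cv2.imwrite("pics/w2.png",cv2.resize(np.hstack(ims),(800,300)))
```

```text
t 12.7 pos [0.4541 0.1314 0.2688] rot [1.7998e+02 2.0000e-02 7.3020e+01] F [ 0.8 -0.3 -0.3] open 0.0448 grip 0.0
(0.4695, 0.202, 0.27) -> total units [ 2.88 -0.23 -0.05]
wrist handle n 903 [0.47150889 0.20234354 0.00732141] [0.47152665 0.20242366 0.23367165]
fork 3429 ((485.2594909667969, 211.43055725097656), (91.16622924804688, 36.125457763671875), 33.58575439453125)
jar 0 
top handle n 0  
jar 200 [ 0.42131258 -0.17592063  0.03596002]
```

View pics/w2.png

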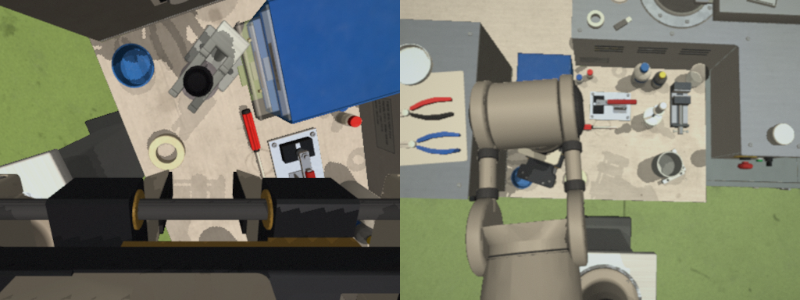

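Wrist view (left half): black handle at (197,82) in the fork, tub at (133,65), tape at (166,150). Top view (right half): jar at (668,165), upright inside the V-stop. Next I'll grasp the handle.

>>> {"op": "send_rows", "data": {
  "plan": [
    [[0.7,-0.05,0],[0,0,0]],
    [[0.8,-0.05,0],[0,0,0]],
    [[0.8,-0.05,0],[0,0,0]],
    [[0.6,-0.05,0],[0,0,0]],
    [[0,0,0.4],[0,0,0]],
    [[0,0,0.8],[0,0,0]],
    [[0,0,0.8],[0,0,0]],
    [[0,0,0.7],[0,0,0]],
    [[0,0,0.35],[0,0,0]],
    [[0,0,0],[0,0,0]]
  ]
}}

```text
time: 14.05
tool_pos: [0.4701, 0.2019, 0.1919]
tool_rot: [-3.14, 0.001, 1.274]
contact_force: [0.4, 0.8, 0.5]
opening: 0.045
grip_force: 0.0
```

>>> {"op": "send_rows", "data": {
  "plan": [
    [[0,0,0],[0,0,0]],
    [[0,0,0],[0,0,0]],
    [[0,0,0],[0,0,0]],
    [[0,0,0],[0,0,0]],
    [[0,0,0],[0,0,0]],
    [[0,0,0],[0,0,0]],
    [[0,0,0],[0,0,0]],
    [[0,0,0],[0,0,0]],
    [[0,0,0],[0,0,0]],
    [[0,0,0],[0,0,0]]
  ],
  "gripper": -1,
  "force": 25
}}

```text
time: 15.3
tool_pos: [0.4707, 0.2023, 0.1929]
tool_rot: [3.141, -0.0, 1.274]
contact_force: [0.3, -0.3, 4.7]
opening: 0.0209
grip_force: 25.0
```

Run:
```python
from h import *
s=robot.observe(); p=s["tool_pos"]; b=np.array([-.833,-.553,0])
a=p+[0,0,.018]; c=a+b*.085; 
go(a,c,(c[0],c[1],.31),(.422,-.1785,.31))
```

```text
t 15.3 pos [0.4707 0.2023 0.1929] rot [ 1.7995e+02 -2.0000e-02  7.3000e+01] F [ 0.3 -0.3  4.7] open 0.0209 grip 25.0
[0.47068823 0.20226658 0.21086415] -> total units [ 0.    0.   -0.72]
[0.39988323 0.15526158 0.21086415] -> total units [-2.63 -2.16 -0.  ]
(np.float64(0.3998832337762135), np.float64(0.1552615849092937), 0.31) -> total units [ 0.    0.   -3.97]
(0.422, -0.1785, 0.31) -> total units [-12.51   4.75  -0.  ]
```

>>> {"op": "send_rows", "data": {
  "plan": [
    [[0,0,-0.2],[0,0,0]],
    [[0,0,-0.3],[0,0,0]],
    [[0,0,-0.25],[0,0,0]],
    [[0,0,0],[0,0,0]],
    [[-0.4,-0.33,0],[0,0,0]],
    [[-0.6,-0.49,0],[0,0,0]],
    [[-0.6,-0.49,0],[0,0,0]],
    [[-0.6,-0.49,0],[0,0,0]],
    [[-0.43,-0.36,0],[0,0,0]],
    [[0,0,0],[0,0,0]]
  ]
}}

```text
time: 16.55
tool_pos: [0.3988, 0.1547, 0.2113]
tool_rot: [-3.142, 0.0, 1.273]
contact_force: [0.1, -0.0, -0.6]
opening: 0.0212
grip_force: 25.0
```

Run:
```python
from h import *
go((.40,.1553,.31),(.422,-.1785,.31))
p,d=read_camera("scene"); cv2.imwrite("pics/s3.png",cv2.resize(p[120:330,140:380],None,fx=2.5,fy=2.5))
```

```text
t 16.55 pos [0.3988 0.1547 0.2113] rot [-180.      0.     72.96] F [ 0.1 -0.  -0.6] open 0.0212 grip 25.0
(0.4, 0.1553, 0.31) -> total units [ 0.04  0.04 -3.95]
(0.422, -0.1785, 0.31) -> total units [-12.51   4.75   0.  ]
```

View pics/s3.png

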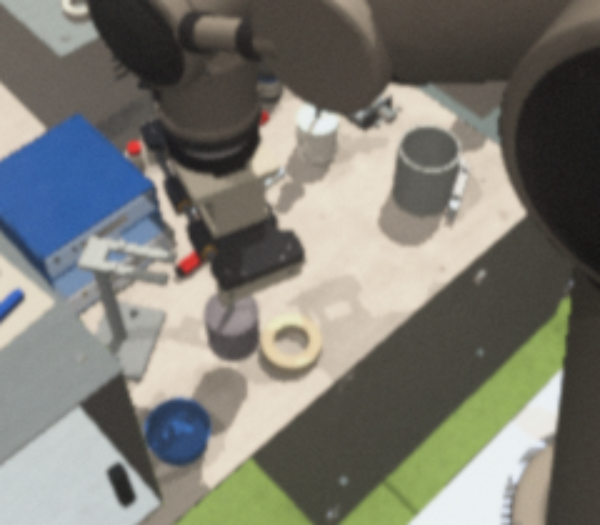

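The brush is clear of the fork, held upright with its head at (232,325); the bracket is empty at (120,260). I'll carry it to above the jar.

>>> {"op": "send_rows", "data": {
  "plan": [
    [[0,0,-0.9],[0,0,0]],
    [[0,0,-1],[0,0,0]],
    [[0,0,-1],[0,0,0]],
    [[0,0,-1],[0,0,0]],
    [[-0.5,0.2,0],[0,0,0]],
    [[-0.9,0.34,0],[0,0,0]],
    [[-0.9,0.34,0],[0,0,0]],
    [[-0.9,0.34,0],[0,0,0]],
    [[-0.9,0.34,0],[0,0,0]],
    [[-0.9,0.34,0],[0,0,0]]
  ]
}}

```text
time: 17.85
tool_pos: [0.4081, 0.0203, 0.3073]
tool_rot: [-3.14, 0.001, 1.274]
contact_force: [-0.3, -0.3, -0.9]
opening: 0.0213
grip_force: 25.0
```

>>> {"op": "send_rows", "data": {
  "plan": [
    [[-0.9,0.34,0],[0,0,0]],
    [[-0.9,0.34,0],[0,0,0]],
    [[-0.9,0.34,0],[0,0,0]],
    [[-0.9,0.34,0],[0,0,0]],
    [[-0.9,0.34,0],[0,0,0]],
    [[-0.9,0.34,0],[0,0,0]],
    [[-0.9,0.34,0],[0,0,0]],
    [[-0.9,0.34,0],[0,0,0]],
    [[-0.1,0.04,0],[0,0,0]],
    [[0,0,0],[0,0,0]]
  ]
}}

```text
time: 19.1
tool_pos: [0.4206, -0.1729, 0.3078]
tool_rot: [-3.14, -0.001, 1.273]
contact_force: [-0.1, -0.3, -0.8]
opening: 0.0211
grip_force: 25.0
```

Run:
```python
from m import *
go((.422,-.1785,.31),(.422,-.1785,.164))
ims=[]
for n in("top","scene"):
    p,d=read_camera(n); ims.append(p); W=cloud(n,d)
    j=box(W,.37,.47,-.23,-.12,.084,.096); print(n,"jar",len(j),circ(j) if len(j)>20 else "")
    h=box(W,.37,.48,-.24,-.12,.16,.212); print("head",len(h),circ(h,.028) if len(h)>20 else "",h.mean(0) if len(h) else "", h[:,2].min() if len(h) else "")
cv2.imwrite("pics/s4.png",np.hstack([cv2.resize(ims[0][140:260,270:390],(400,400)),cv2.resize(ims[1][100:240,230:370],(400,400))]))
```

```text
t 19.1 pos [ 0.4206 -0.1729  0.3078] rot [-1.7991e+02 -3.0000e-02  7.2960e+01] F [-0.1 -0.3 -0.8] open 0.0211 grip 25.0
(0.422, -0.1785, 0.31) -> total units [-0.2   0.12 -0.09]
(0.422, -0.1785, 0.164) -> total units [-0.    0.01  5.84]
top jar 119 [ 0.42144332 -0.17610366  0.03604315]
head 206 [ 0.42007764 -0.17291801  0.03      ] [ 0.41697548 -0.15281496  0.19104255] 0.1605418425879526
scene jar 62 [ 0.42147341 -0.17335219  0.03572603]
head 231 [ 0.42116239 -0.17103166  0.03      ] [ 0.41441393 -0.14956998  0.18873458] 0.16039386262940047
```

View pics/s4.png

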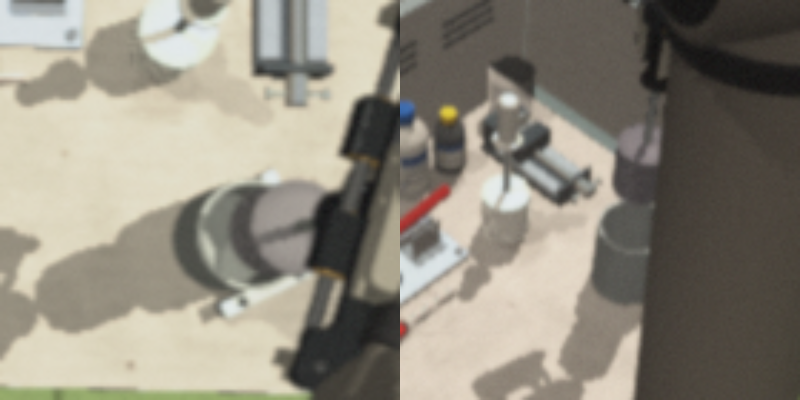

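The brush head is centred over the jar (top crop: jar at (225,240), head at (290,230), nearer the camera). I'll fine-align and lower in.

>>> {"op": "send_rows", "data": {
  "plan": [
    [[-0.1,0.05,0],[0,0,0]],
    [[-0.09,0.04,0],[0,0,0]],
    [[0,0,0.5],[0,0,0]],
    [[0,0,0.6],[0,0,0]],
    [[0,0,0.6],[0,0,0]],
    [[0,0,0.6],[0,0,0]],
    [[0,0,0.6],[0,0,0]],
    [[0,0,0.4],[0,0,0]],
    [[0,0,0],[0,0,0]],
    [[0,0,0],[0,0,0]]
  ],
  "force": 40
}}

```text
time: 20.45
tool_pos: [0.422, -0.1783, 0.2266]
tool_rot: [3.141, 0.0, 1.274]
contact_force: [0.8, -0.2, -1.0]
opening: 0.0212
grip_force: 40.0
```

>>> {"op": "send_rows", "data": {
  "plan": [
    [[0,0,0.5],[0,0,0]],
    [[0,0,0.5],[0,0,0]],
    [[0,0,0.5],[0,0,0]],
    [[0,0,0.4],[0,0,0]],
    [[0,0,0.3],[0,0,0]],
    [[0,0,0.2],[0,0,0]],
    [[0,0,0],[0,0,0]],
    [[0,0,0],[0,0,0]],
    [[0,0,0],[0,0,0]],
    [[0,0,0],[0,0,0]]
  ]
}}

```text
time: 21.7
tool_pos: [0.4219, -0.1783, 0.1664]
tool_rot: [3.141, 0.0, 1.274]
contact_force: [0.6, 0.0, -1.1]
opening: 0.0209
grip_force: 40.0
```

>>> {"op": "send_rows", "data": {
  "plan": [
    [[0,0,0.04],[0,0,0]],
    [[0,0,0.03],[0,0,0]],
    [[0,0,0.02],[0,0,0]],
    [[0,0,0],[0,0,0]],
    [[0,0,0],[0,0,0]],
    [[0,0,0],[0,0,0]],
    [[0,0,0],[0,0,0]],
    [[0,0,0],[0,0,0]],
    [[0,0,0],[0,0,0]],
    [[0,0,0],[0,0,0]]
  ]
}}

```text
time: 22.95
tool_pos: [0.4218, -0.1782, 0.164]
tool_rot: [3.142, 0.0, 1.274]
contact_force: [0.8, 0.1, -1.4]
opening: 0.0212
grip_force: 40.0
```

>>> {"op": "send_rows", "data": {
  "plan": [
    [[0,0,0.03],[0,0,0]],
    [[0,0,0.03],[0,0,0]],
    [[0,0,0],[0,0,0]],
    [[0,0,0],[0,0,0]],
    [[0,0,0],[0,0,0]],
    [[0,0,0],[0,0,0]],
    [[0,0,0],[0,0,0]],
    [[0,0,0],[0,0,0]],
    [[0,0,0],[0,0,0]],
    [[0,0,0],[0,0,0]]
  ]
}}

```text
time: 24.2
tool_pos: [0.4222, -0.1785, 0.1639]
tool_rot: [3.14, 0.001, 1.274]
contact_force: [-2.8, 1.3, 11.0]
opening: 0.0211
grip_force: 40.0
```

Floor contact at 11 N. First stroke up, then the second down and up.

>>> {"op": "send_rows", "data": {
  "plan": [
    [[0,0,-0.3],[0,0,0]],
    [[0,0,-0.5],[0,0,0]],
    [[0,0,-0.5],[0,0,0]],
    [[0,0,-0.5],[0,0,0]],
    [[0,0,-0.5],[0,0,0]],
    [[0,0,-0.5],[0,0,0]],
    [[0,0,-0.38],[0,0,0]],
    [[0,0,0],[0,0,0]],
    [[0,0,0],[0,0,0]],
    [[0,0,0],[0,0,0]]
  ]
}}

```text
time: 25.45
tool_pos: [0.4216, -0.1781, 0.2415]
tool_rot: [-3.141, -0.0, 1.274]
contact_force: [-0.7, 0.6, -2.1]
opening: 0.0213
grip_force: 40.0
```

>>> {"op": "send_rows", "data": {
  "plan": [
    [[0,0,0.3],[0,0,0]],
    [[0,0,0.6],[0,0,0]],
    [[0,0,0.6],[0,0,0]],
    [[0,0,0.6],[0,0,0]],
    [[0,0,0.5],[0,0,0]],
    [[0,0,0.3],[0,0,0]],
    [[0,0,0.2],[0,0,0]],
    [[0,0,0.06],[0,0,0]],
    [[0,0,0],[0,0,0]],
    [[0,0,0],[0,0,0]]
  ]
}}

```text
time: 26.7
tool_pos: [0.422, -0.1784, 0.1639]
tool_rot: [3.14, 0.001, 1.274]
contact_force: [-1.2, 1.3, 5.4]
opening: 0.021
grip_force: 40.0
```

>>> {"op": "send_rows", "data": {
  "plan": [
    [[0,0,-0.3],[0,0,0]],
    [[0,0,-0.5],[0,0,0]],
    [[0,0,-0.5],[0,0,0]],
    [[0,0,-0.5],[0,0,0]],
    [[0,0,-0.5],[0,0,0]],
    [[0,0,-0.5],[0,0,0]],
    [[0,0,-0.36],[0,0,0]],
    [[0,0,0],[0,0,0]],
    [[0,0,0],[0,0,0]],
    [[0,0,0],[0,0,0]]
  ]
}}

```text
time: 27.95
tool_pos: [0.4216, -0.1781, 0.2415]
tool_rot: [-3.141, -0.0, 1.274]
contact_force: [-0.3, 0.6, -1.3]
opening: 0.0213
grip_force: 40.0
```

>>> {"op": "send_rows", "data": {
  "plan": [
    [[0,0,-0.5],[0,0,0]],
    [[0,0,-0.8],[0,0,0]],
    [[0,0,-0.8],[0,0,0]],
    [[0,0,-0.6],[0,0,0]],
    [[0.5,-0.2,0],[0,0,0]],
    [[0.9,-0.34,0],[0,0,0]],
    [[0.9,-0.34,0],[0,0,0]],
    [[0.9,-0.34,0],[0,0,0]],
    [[0.9,-0.34,0],[0,0,0]],
    [[0.9,-0.34,0],[0,0,0]]
  ]
}}

```text
time: 29.2
tool_pos: [0.4122, -0.0432, 0.309]
tool_rot: [-3.141, -0.0, 1.274]
contact_force: [0.8, -0.6, -1.1]
opening: 0.021
grip_force: 40.0
```

Run:
```python
from m import *
b=np.array([-.833,-.553,0]); a=np.array([.4707,.2023,.2109]); c=a+b*.085
go((c[0],c[1],.31),c,a)
p,d=read_camera("top"); W=cloud("top",d); j=box(W,.37,.47,-.23,-.12,.084,.096); print("jar",len(j),circ(j) if len(j)>20 else "")
```

```text
t 29.2 pos [ 0.4122 -0.0432  0.309 ] rot [-1.7994e+02 -1.0000e-02  7.3010e+01] F [ 0.8 -0.6 -1.1] open 0.021 grip 40.0
(np.float64(0.399895), np.float64(0.15529500000000002), 0.31) -> total units [ 7.45 -2.79 -0.04]
[0.399895 0.155295 0.2109  ] -> total units [-0.    0.    3.96]
[0.4707 0.2023 0.2109] -> total units [ 2.63  2.16 -0.  ]
jar 0
```

>>> {"op": "send_rows", "data": {
  "plan": [
    [[0.9,-0.34,0],[0,0,0]],
    [[0.9,-0.34,0],[0,0,0]],
    [[0.9,-0.34,0],[0,0,0]],
    [[0.9,-0.34,0],[0,0,0]],
    [[0.9,-0.34,0],[0,0,0]],
    [[0.9,-0.34,0],[0,0,0]],
    [[0.9,-0.34,0],[0,0,0]],
    [[0.9,-0.34,0],[0,0,0]],
    [[0.2,-0.05,0],[0,0,0]],
    [[0,0,0],[0,0,0]]
  ]
}}

```text
time: 30.5
tool_pos: [0.4005, 0.1523, 0.3092]
tool_rot: [-3.141, 0.001, 1.275]
contact_force: [0.8, -0.3, -1.1]
opening: 0.0209
grip_force: 40.0
```

Run:
```python
from m import *
go((.3999,.1553,.3088),(.3999,.1553,.2109),(.4707,.2023,.2109))
p,d=read_camera("top"); np.savez("top5.npz",p=p,d=d); W=cloud("top",d); j=box(W,.37,.47,-.23,-.12,.084,.096); print("jar",len(j),circ(j) if len(j)>20 else "")
```

```text
t 30.5 pos [0.4005 0.1523 0.3092] rot [-1.7998e+02  4.0000e-02  7.3050e+01] F [ 0.8 -0.3 -1.1] open 0.0209 grip 40.0
(0.3999, 0.1553, 0.3088) -> total units [ 0.11 -0.06  0.01]
(0.3999, 0.1553, 0.2109) -> total units [0.   0.   3.92]
(0.4707, 0.2023, 0.2109) -> total units [ 2.62  2.16 -0.  ]
jar 194 [ 0.42138175 -0.17593788  0.03599666]
```

The jar hasn't moved. I'll lower and bring the brush into the fork's mouth.

>>> {"op": "send_rows", "data": {
  "plan": [
    [[0.11,-0.06,0.4],[0,0,0]],
    [[0,0,0.7],[0,0,0]],
    [[0,0,0.8],[0,0,0]],
    [[0,0,0.8],[0,0,0]],
    [[0,0,0.7],[0,0,0]],
    [[0,0,0.4],[0,0,0]],
    [[0,0,0.12],[0,0,0]],
    [[0,0,0],[0,0,0]],
    [[0,0,0],[0,0,0]],
    [[0,0,0],[0,0,0]]
  ]
}}

```text
time: 31.8
tool_pos: [0.4004, 0.1555, 0.2118]
tool_rot: [3.141, -0.0, 1.274]
contact_force: [0.2, -0.2, -1.3]
opening: 0.0211
grip_force: 40.0
```

Run:
```python
from h import *
go((.4282,.1741,.2109),(.4707,.2023,.2109))
```

```text
t 31.8 pos [0.4004 0.1555 0.2118] rot [ 1.7995e+02 -2.0000e-02  7.3000e+01] F [ 0.2 -0.2 -1.3] open 0.0211 grip 40.0
(0.4282, 0.1741, 0.2109) -> total units [1.04 0.85 0.04]
(0.4707, 0.2023, 0.2109) -> total units [1.58 1.3  0.  ]
```

>>> {"op": "send_rows", "data": {
  "plan": [
    [[0.3,0.25,0],[0,0,0]],
    [[0.34,0.28,0],[0,0,0]],
    [[0.34,0.28,0],[0,0,0]],
    [[0.34,0.28,0],[0,0,0]],
    [[0.34,0.28,0],[0,0,0]],
    [[0.34,0.28,0],[0,0,0]],
    [[0.34,0.28,0],[0,0,0]],
    [[0.28,0.22,0],[0,0,0]],
    [[0,0,0],[0,0,0]],
    [[0,0,0],[0,0,0]]
  ]
}}

```text
time: 33.05
tool_pos: [0.4705, 0.2023, 0.2113]
tool_rot: [-3.141, 0.0, 1.274]
contact_force: [-0.5, -0.6, -1.1]
opening: 0.0211
grip_force: 40.0
```

Run:
```python
from h import *
go((.4707,.2023,.2118),(.4707,.2023,.1929))
```

```text
t 33.05 pos [0.4705 0.2023 0.2113] rot [-1.7998e+02  2.0000e-02  7.3000e+01] F [-0.5 -0.6 -1.1] open 0.0211 grip 40.0
(0.4707, 0.2023, 0.2118) -> total units [ 0.    0.01 -0.02]
(0.4707, 0.2023, 0.1929) -> total units [0.   0.   0.76]
```

>>> {"op": "send_rows", "data": {
  "plan": [
    [[0,0,0.2],[0,0,0]],
    [[0,0,0.2],[0,0,0]],
    [[0,0,0.15],[0,0,0]],
    [[0,0,0.1],[0,0,0]],
    [[0,0,0.06],[0,0,0]],
    [[0,0,0.05],[0,0,0]],
    [[0,0,0],[0,0,0]],
    [[0,0,0],[0,0,0]],
    [[0,0,0],[0,0,0]],
    [[0,0,0],[0,0,0]]
  ]
}}

```text
time: 34.3
tool_pos: [0.4708, 0.2024, 0.1929]
tool_rot: [3.141, -0.0, 1.274]
contact_force: [-2.4, -1.1, 4.9]
opening: 0.0212
grip_force: 40.0
```

Seated: contact force felt at the same height as before. Release and rise.

>>> {"op": "send_rows", "data": {
  "plan": [
    [[0,0,0],[0,0,0]],
    [[0,0,0],[0,0,0]],
    [[0,0,0],[0,0,0]],
    [[0,0,0],[0,0,0]],
    [[0,0,0],[0,0,0]],
    [[0,0,-0.3],[0,0,0]],
    [[0,0,-0.8],[0,0,0]],
    [[0,0,-0.9],[0,0,0]],
    [[0,0,-0.9],[0,0,0]],
    [[0,0,-0.6],[0,0,0]]
  ],
  "gripper": -0.02
}}

```text
time: 35.55
tool_pos: [0.471, 0.2025, 0.2817]
tool_rot: [3.14, -0.001, 1.274]
contact_force: [0.3, 0.8, -0.4]
opening: 0.045
grip_force: 0.0
```

>>> {"op": "send_rows", "data": {
  "plan": [
    [[-0.5,0,0],[0,0,0]],
    [[-0.8,0,0],[0,0,0]],
    [[-0.8,0,0],[0,0,0]],
    [[-0.8,0,0],[0,0,0]],
    [[-0.8,0,0],[0,0,0]],
    [[-0.5,0,0],[0,0,0]],
    [[0,0,0],[0,0,0]],
    [[0,0,0],[0,0,0]],
    [[0,0,0],[0,0,0]],
    [[0,0,0],[0,0,0]]
  ]
}}

```text
time: 36.8
tool_pos: [0.4401, 0.1023, 0.2798]
tool_rot: [-3.141, 0.0, 1.275]
contact_force: [0.1, 0.3, 0.4]
opening: 0.0452
grip_force: 0.0
```

Run:
```python
from m import *
go()
ims=[]
for n in ("wrist","top","scene"):
    p,d=read_camera(n); W=cloud(n,d); ims.append(cv2.resize(p,(400,300)))
    h=box(W,.43,.51,.16,.24,.228,.242); print(n,"handle",len(h), circ(h) if len(h)>20 else "",h.mean(0) if len(h) else "")
    j=box(W,.37,.47,-.23,-.12,.084,.096); print("jar",len(j),circ(j) if len(j)>20 else "")
    for nm,(x,y,z) in dict(tub=(.372,.256,.03),tape=(.372,.096,.019)).items():
        q=box(W,x-.05,x+.05,y-.05,y+.05,z-.004,z+.004); print(nm,len(q),circ(q) if len(q)>30 else "")
ims[0]=ims[0]; cv2.imwrite("pics/f6.png",np.vstack([np.hstack(ims[:2]),np.hstack([ims[2],0*ims[2]])]))
```

```text
t 36.8 pos [0.4401 0.1023 0.2798] rot [-1.7999e+02  1.0000e-02  7.3040e+01] F [0.1 0.3 0.4] open 0.0452 grip 0.0
wrist handle 939 [0.47116735 0.20211905 0.00735467] [0.47118299 0.20217793 0.23374287]
jar 0 
tub 463 [0.3737158  0.25556078 0.03289341]
tape 1111 [0.37377631 0.09623948 0.02774651]
top handle 0  
jar 195 [ 0.42138078 -0.17597152  0.03592439]
tub 65 [0.37181992 0.25584141 0.03286039]
tape 213 [0.37164339 0.09653763 0.02704717]
scene handle 60 [0.46846475 0.20544459 0.00721241] [0.468278   0.20586726 0.23249179]
jar 113 [ 0.42149731 -0.17347011  0.03603149]
tub 97 [0.3723482  0.25814324 0.03293028]
tape 275 [0.37174053 0.0985332  0.02767324]
```

View pics/f6.png

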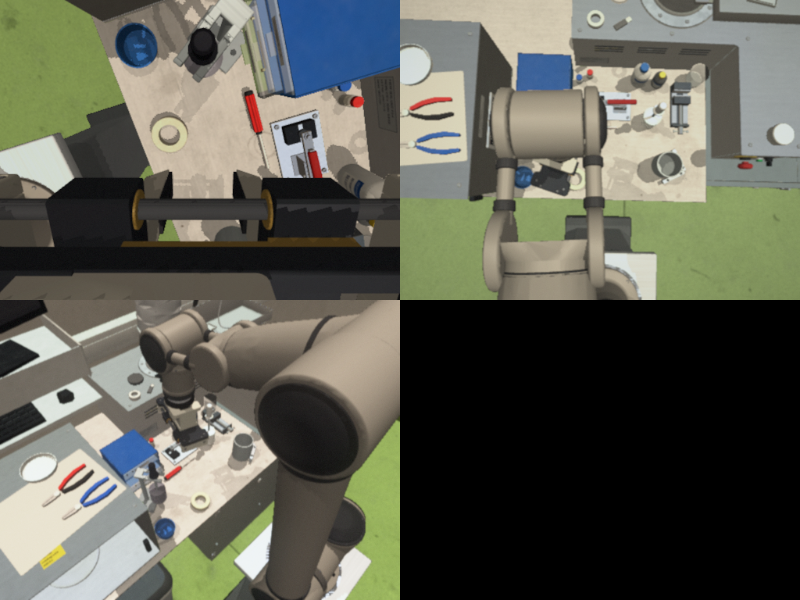

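The brush hangs in the fork as before (wrist view, handle at (203,42)). The jar sits in the V-stop (top view, (668,165)), and the tub and tape are unmoved. Handing in.

```bash
python3 -c "
from h import *
print(robot.hand_in())"
```

```text
the job is handed in; nothing more can be done
None
```

I pushed the jar home against both bars of the V-stop, scrubbed it with two full strokes, hung the brush back on its bracket and handed the job in at about 37 s; the hand-in returned no verdict.

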